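# Bolt the lid of the board test box

## Robot

A 6-joint arm with a two-finger parallel gripper is mounted at the origin on the work surface. World frame = base frame: x ahead of the robot, y to its left, z up, the work surface at z = 0. Lengths are in mm, angles in rad, forces in N, time in s.
With the tool pointing down it reaches from about 200 to 875 mm from the base axis. Payload 3.4 kg.
Tool frame: the origin (TCP) lies between the finger pads; the fingertips stand manip.nose_length ahead of it and the grasp point (between the pads) lies 2 mm behind it (manip.nose_length is the distance from the TCP to the fingertips, in mm); z points along the fingers, y is the line along which they close (so a half turn about z gives the same grasp; the last joint's range is limited). The gripper opens to 94 mm and grips with 3 to 60 N. Pads are 16 mm wide; open, the fingers measure 119 mm over their backs; the gripper's body (75 mm by 177 mm) begins 78 mm behind the grasp point.
Start: joints at [-1.258, 0.276, 1.505, -0, 1.361, -0.121], TCP at [241.689, -521.779, 193.993] pointing down, gripper open.
Joint ranges: [-2.89, 2.89], [-0.75, 2.08], [0.22, 2.7], [-1.18, 4.32], [0.11, 2.71], [-2.7, 2.7]. Speed limits (rad/s): [2.57, 2.57, 3.14, 3.14, 3.14, 3.14].

## Interface

Orientations are given as [roll, pitch, yaw] about the fixed x, y, z axes, in that order (R = Rz(yaw) Ry(pitch) Rx(roll)).
In Python, from station import manip gives the robot as it stands.
- The arm moves only by the tool move_arm, never from a script. Its argument "increments" is a list that holds one entry, the list of rows, each a list of 4 numbers: the shift along the world's x, y, z each as a share of 0.03 m, from -1 to 1, then the turn about the world's z as a share of 0.1 rad, from -1 to 1. In form: [[[dx, dy, dz, roll], ...]]. A call has 1 to 5 rows; each row shifts and turns the commanded pose from where the row before left it; what a row does not reach is not made up. A row lasts 1/12 s, in which the tool goes at most 41.7 mm and 7.16 degrees, less where a joint would pass 70% of its speed; a pose out of reach is approached as far as the arm can. A call with a number of a shift or a turn outside -1 to 1 is refused whole. A call with a gripper value outside its range is refused whole. "gripper" is the finger opening in mm, from 0 to 94, set as the call begins (left out, the last holds). The fingers move at their own pace and stop on an object; "squeeze" is the grip in N (left out, the last holds). Time passes only in rows, so rows that do not move let the fingers close. It gives the time, the measured TCP pose, the force, the opening and the grip force at its end, in the units of the state.
- manip.observe(): the state, without advancing time (a new reading comes with each control period).
- manip.camera(name): name is "scene" or "side" or "wrist"; returns the picture (480x640x3 uint8, red, green, blue); there is no depth.
- manip.get_calibration(name): a dict with "fov_y" (degrees; the focal length in pixels is half the picture's height over the tangent of half this angle, whatever the lens; pixels are square), "cx", "cy" (the principal point, pixels), "distortion" ([k1, k2, p1, p2, k3] as OpenCV has them; the pictures are not rectified), "R" (3x3) and "t" (3): a world point X has camera coordinates R X + t; the wrist camera has in their place "tool_from_camera" (4x4, takes a point from camera to tool coordinates, whose origin is the TCP and whose axes are the flange's). Camera axes: x right, y down, z forward; pixel columns grow to the right and rows downward; lengths in mm; the calibration is good to about 2 mm. A picture is of the moment at which its call begins: read the wrist's pose just before it. get_calibration takes no time and is no camera call.
- manip.sign_off(): hands the job in; it is judged then, once.
The state is a dict: "clock": time; "qpos": joint angles; "joint_velocities": joint speeds; "joint_torque": joint torques, N m; "eef_pos": TCP position; "orientation": TCP orientation; "force": force on the tool from outside, world axes, zero at the start; "torque": the same for the moment, N m; "grip_width": finger opening in mm; "grip_force": force on a finger pad.
Only numpy, scipy, OpenCV 4.12 (cv2) and the standard library are available. Lean on these libraries where they do the work, as an engineer would, in place of code of your own. Each camera call takes 0.05 s, during which the arm holds its last target. There are 200 camera calls.

## Task

On the electronics bench stand two lidded test boxes, each with a barrel bolt that is drawn back. Lock the larger one, the one with a circuit board under its clear window: lift its bolt handle up out of its notch, slide the bolt across into the keeper, and let the handle drop fully down into the other notch. Leave the bolt of the smaller box as it is.

Things in the scene. Friction and masses are not known exactly. Their poses are not given: they have to be found in the camera images.
- test_box: Larger test box, fixed: 170 (x) by 240 mm (y), 70 mm high, clear window over a circuit board. Origin on the bench, z up; front face at x -78 mm, towards the robot. On its lid a bolt rod runs along y at x -50, 86 mm up. In front, at x -80, an upright 4 mm plate, top 92 mm up, has two notches 24 mm wide, 10 mm deep, centres at y -55 (open) and y +5 (locked). The keeper lies at y +74 to +96.
- knob (a point): Centre of the 20 mm steel ball ending the larger box's bolt handle (8 mm bar, 60 mm from rod axis to ball). The handle lies level in the open notch, pointing to the box's -x, ball 86 mm up, free below and beside. It swings up about the rod in an arc, to 69 degrees at most, and falls back by its weight. Raised over 20 degrees (30 is comfortable) it clears the plate and slides with the rod along y.
- lock_seat (a point): Where the ball's centre is with the larger box's handle level in the middle of the locked notch: 60 mm along the box's +y from the middle of the open notch, 86 mm up; box's axes. Sliding takes 1 to 2 N; stops 8 mm beyond either notch's middle. A notch leaves the handle 8 mm of play either way; it starts up to 5 mm off the middle of the open one.
- spare_knob (a point): Centre of the same kind of ball on the bolt of the smaller box (120 mm deep, 210 mm wide, 70 mm high, plain white lid without a window). To be left alone.

How it is judged (in metres and radians):
On the way:
1. The larger box's bolt handle is lifted clear of its notch (ball at least 15 mm above its level rest) (z of knob in the frame of lock_seat above 0.015 m), for 0.1 s.
At the end, for the whole second after the job is handed in: The larger box's bolt is across in the keeper and its handle lies level in the locked notch (ball within 13 mm of the notch's middle along the bolt, and no more than 6 mm above its level rest); the smaller box's ball is within 10 mm of where it began (z of knob in the frame of lock_seat below 0.006 m and y of knob in the frame of lock_seat between -0.013 and 0.013 m and distance of spare_knob from where it was at the start of the episode below 0.01 m); the robot touches nothing.
It fails at once if The smaller box's bolt handle is moved by more than 15 mm (distance of spare_knob from where it was at the start of the episode above 0.015 m).
It also fails if it takes over 35 s, if anything falls off the work surface, if the arm or the gripper's body presses on something with over 40 N, if the wrist force passes 120 N, or if a joint passes its speed limit or range.

## Working session

There is one attempt and no reset: what is moved stays moved. The work goes in short steps, Python scripts to look and compute and a tool call to move; the robot and the scene stay as the last step left them, time stands still between calls to the robot, and variables do not carry over. Pictures are saved under pics/ and viewed, at most 10 in all, crops included, and the job is handed in when it is done.

Besides the shell and the picture viewer there is one more tool, called after "Request:" as name(argument=value, ...), one argument or row to a line, values as JSON. move_arm: Moves the arm, as the interface text tells. Shift numbers are shares of 0.03 m and turn numbers shares of 0.1 rad, none past 1 either way. Its arguments: {"type":"object","properties":{"increments":{"type":"array","items":{"type":"array","items":{"type":"array","items":{"type":"number"}}}},"gripper":{"type":"number"},"squeeze":{"type":"number"}},"required":["increments"]}

```bash
mkdir -p pics
python3 - <<'E'
from station import manip
import cv2
for n in ["scene","side"]:
    cv2.imwrite(f"pics/{n}0.png",manip.camera(n)[:,:,::-1])
    c=manip.get_calibration(n);print(n,c)
print(manip.get_calibration("wrist"));print(manip.observe(),manip.nose_length)
E
```

```text
scene {'fov_y': 49.24195150637465, 'cx': 318.28678976077504, 'cy': 244.84564632066125, 'distortion': array([-0.07461749,  0.        ,  0.        ,  0.        ,  0.        ]), 'R': array([[ 0.35019907,  0.9365951 , -0.01225687],
       [ 0.66485687, -0.2577692 , -0.70108514],
       [-0.65979235,  0.2373703 , -0.71297222]]), 't': array([-167.67860827, -342.85398451, 1437.58358713])}
side {'fov_y': 54.8728375607323, 'cx': 319.8947144185685, 'cy': 238.9512517041171, 'distortion': array([-0.03230592,  0.        ,  0.        ,  0.        ,  0.        ]), 'R': array([[ 0.79317323, -0.60881107,  0.01501018],
       [-0.35439526, -0.48147808, -0.80161266],
       [ 0.49525774,  0.63049817, -0.59765528]]), 't': array([-488.08973021,  254.59447488,  526.20528725])}
{'fov_y': 65.65286579498877, 'cx': 316.0304560064791, 'cy': 249.17939795824375, 'distortion': array([-0.00853165,  0.        ,  0.        ,  0.        ,  0.        ]), 'tool_from_camera': array([[-2.49144176e-04, -9.66742336e-01, -2.55752211e-01,
         7.53223761e+01],
       [ 9.99999891e-01, -3.42034872e-04,  3.18728203e-04,
  
[... 195 characters left out ...]

{'clock': 0.1, 'qpos': array([-1.25801954e+00,  2.76505379e-01,  1.50596325e+00, -5.50774520e-05,
        1.36072313e+00, -1.20991931e-01]), 'joint_velocities': array([ 0.00102006, -0.00140161, -0.0042027 , -0.0001254 , -0.00243748,
       -0.000385  ]), 'joint_torque': array([ 1.88119790e-03, -4.05457664e+01, -2.37779045e+01,  7.04225362e-02,
        2.98446498e-02, -5.14264002e-05]), 'eef_pos': array([ 241.48680568, -521.25839468,  193.2235601 ]), 'orientation': array([-3.13999874e+00, -1.39552274e-04,  4.33780137e-01]), 'force': array([ 0.17416078, -0.65040676,  0.0992723 ]), 'torque': array([-0.05090048, -0.03554975, -0.08719556]), 'grip_force': 0.0, 'grip_width': 93.8447570353212} 17.0
```

View pics/scene0.png

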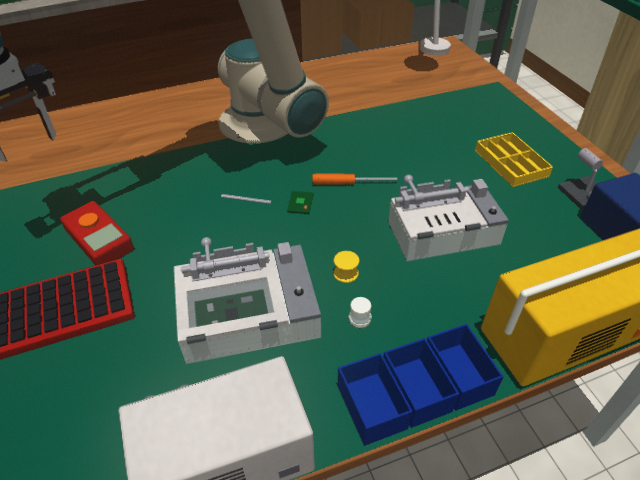

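View pics/side0.png

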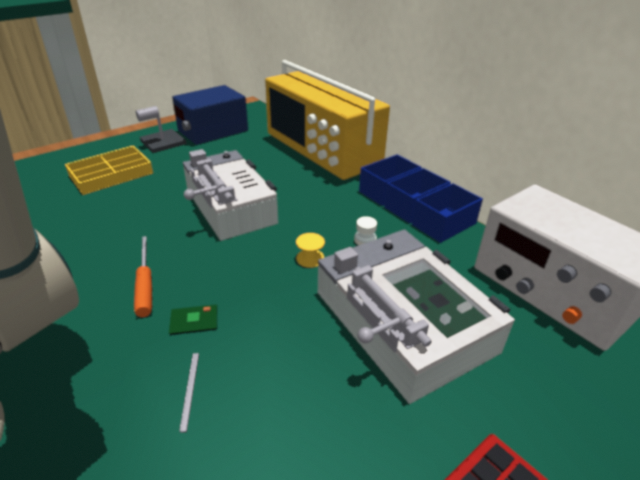

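The scene view shows the larger box around (245,300) with its ball near (206,243). The side view shows the same ball near (366,334). I'll zoom in on both.

Run:
```python
import cv2,numpy as np
a=cv2.imread("pics/scene0.png")[225:375,160:335];b=cv2.imread("pics/side0.png")[225:405,305:520]
cv2.imwrite("pics/c1.png",cv2.resize(a,None,fx=4,fy=4,interpolation=cv2.INTER_CUBIC))
cv2.imwrite("pics/c2.png",cv2.resize(b,None,fx=3,fy=3,interpolation=cv2.INTER_CUBIC))
```

```text
(no output)
```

View pics/c1.png

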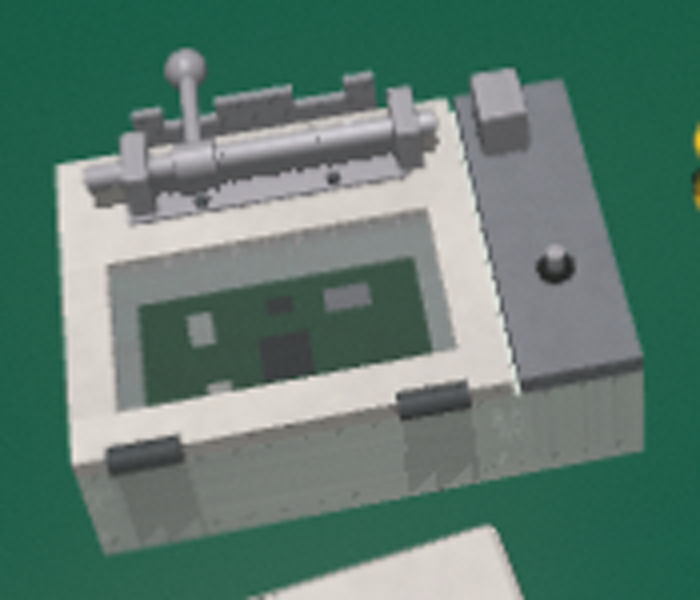

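View pics/c2.png

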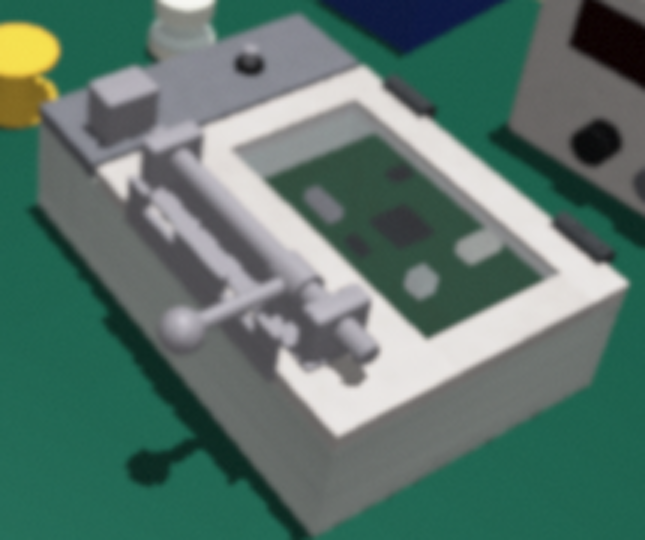

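Crop 1 (×4, offset 160,225) shows the ball at (185,69) and the lid corners at (57,165), (75,465), (562,80) and (642,360). Crop 2 (×3, offset 305,225) shows the ball at (183,329) and the same corners at (338,437), (628,285), (42,110) and (300,14).

```bash
cat > h.py <<'E'
import numpy as np,cv2
from station import manip
def ray(n,uv):
    c=manip.get_calibration(n);f=240/np.tan(np.radians(c["fov_y"]/2))
    K=np.array([[f,0,c["cx"]],[0,f,c["cy"]],[0,0,1]])
    p=cv2.undistortPoints(np.array([[uv]],float),K,np.array(c["distortion"]))[0,0]
    R=np.array(c["R"]);return -R.T@np.array(c["t"]),R.T@np.array([*p,1])
def plane(n,uv,z):
    o,d=ray(n,uv);return o+d*(z-o[2])/d[2]
def tri(u,v):
    A=[];b=[]
    for n,p in(("scene",u),("side",v)):
        o,d=ray(n,p);d/=np.linalg.norm(d);P=np.eye(3)-d[:,None]*d;A.append(P);b.append(P@o)
    s=np.linalg.lstsq(np.vstack(A),np.hstack(b),rcond=None);return s[0],s[1]
E
python3 - <<'E'
from h import *
np.set_printoptions(precision=1,suppress=True)
f1=lambda p:(np.array(p)+.5)/4-.5+[160,225]
f2=lambda p:(np.array(p)+.5)/3-.5+[305,225]
print("ball",*tri(f1((185,69)),f2((183,329))),plane("scene",f1((185,69)),86),plane("side",f2((183,329)),86))
C1=[(57,165),(75,465),(562,80),(642,360)];C2=[(338,437),(628,285),(42,110),(300,14)]
L=np.array([(-85,-120),(85,-120),(-85,120),(85,120)],float)
for n,f,C in(("scene",f1,C1),("side",f2,C2)):
    W=np.array([plane(n,f(c),70)[:2] for c in C]);print(n,W.round(1).tolist(),W[1]-W[0],W[2]-W[0])
    U,S,V=np.linalg.svd((L-L.mean(0)).T@(W-W.mean(0)));R=(U@V).T
    print("yaw",np.arctan2(R[1,0],R[0,0]),"center",W.mean(0),"seat",R@[-110,5]+W.mean(0),"open",R@[-110,-55]+W.mean(0))
E
```

```text
ball [ 505.9 -235.4   86. ] [1.] [ 506.4 -236.    86. ] [ 505.9 -234.6   86. ]
scene [[530.2, -304.3], [699.3, -325.6], [562.7, -67.5], [731.8, -90.3]] [169.1 -21.4] [ 32.5 236.8]
yaw -0.13450210955362435 center [ 631.  -196.9] seat [ 522.6 -177.2] open [ 514.6 -236.7]
side [[528.0, -304.6], [695.1, -326.7], [557.7, -70.3], [727.9, -89.4]] [167.1 -22.1] [ 29.7 234.3]
yaw -0.12834610548832745 center [ 627.2 -197.8] seat [ 518.7 -178.7] open [ 511.  -238.2]
```

Request:
move_arm(
  increments=[
    [[0.88, 0.95, 0, -0.57], [0.88, 0.95, 0, -0.57], [0.88, 0.95, 0, -0.57], [0.88, 0.95, 0, -0.57], [0.88, 0.95, 0, -0.57]],
  ],
  gripper=94,
)

```text
clock: 0.52
eef_pos: [374.3, -377.6, 193.6]
orientation: [-3.141, 0.0, 0.145]
force: [0.9, 0.0, -0.2]
grip_width: 94.0
grip_force: 0.0
```

Request:
move_arm(
  increments=[
    [[0.88, 0.95, 0, -0.57], [0.88, 0.95, 0, -0.57], [0.88, 0.95, 0, -0.57], [0.88, 0.95, 0, -0.57], [0.8, 0.9, 0, -0.52]],
  ],
)

```text
clock: 0.93
eef_pos: [504.3, -236.3, 193.7]
orientation: [-3.141, 0.0, -0.134]
force: [-0.0, 0.0, -0.1]
grip_width: 94.2
grip_force: 0.0
```

Request:
move_arm(
  increments=[
    [[0, 0, 0, 0], [0, 0, 0, 0], [0, 0, 0, 0]],
  ],
)

```text
clock: 1.18
eef_pos: [502.7, -238.4, 193.6]
orientation: [3.141, 0.001, -0.13]
force: [-0.4, -0.6, 0.3]
grip_width: 94.0
grip_force: 0.0
```

Request:
move_arm(
  increments=[
    [[0.11, 0.1, -0.85, 0], [0, 0, -0.85, 0], [0, 0, -0.85, 0], [0, 0, -0.7, 0], [0, 0, -0.4, 0]],
  ],
)

```text
clock: 1.6
eef_pos: [503.7, -236.1, 81.9]
orientation: [-3.14, 0.004, -0.133]
force: [-0.1, -0.9, 0.9]
grip_width: 93.7
grip_force: 0.0
```

Request:
move_arm(
  increments=[
    [[0, 0, 0, 0], [0, 0, 0, 0], [0, 0, 0, 0]],
  ],
)

```text
clock: 1.85
eef_pos: [506.7, -236.7, 85.5]
orientation: [3.141, -0.001, -0.133]
force: [0.1, 0.4, 0.4]
grip_width: 94.2
grip_force: 0.0
```

Run:
```python
from station import manip
import cv2,numpy as np
a=manip.camera("side")[225:405,265:480];w=manip.camera("wrist")
a=cv2.resize(a,None,fx=1.86,fy=1.86);w=cv2.resize(w,(400,300));a=cv2.resize(a,(400,335))[:300]
cv2.imwrite("pics/g1.png",np.hstack([a,w])[:,:,::-1])
```

```text
(no output)
```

View pics/g1.png

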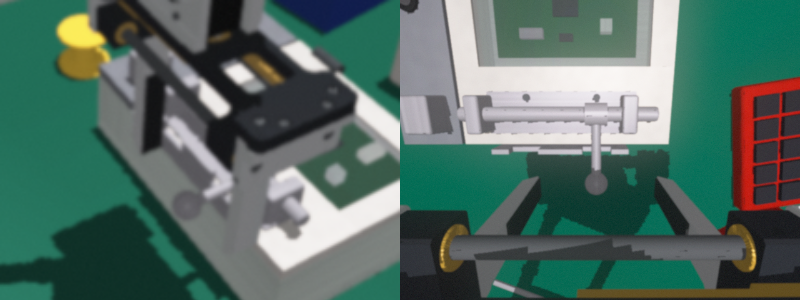

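The side view on the left shows the fingers straddling the ball. In the wrist view on the right, the ball at (596,183) is centred between the fingers, and its ray puts it within 1 mm of the TCP. I'll close the gripper.

Request:
move_arm(
  increments=[
    [[0, 0, 0, 0], [0, 0, 0, 0], [0, 0, 0, 0], [0, 0, 0, 0], [0, 0, 0, 0]],
  ],
  gripper=10,
  squeeze=20,
)

```text
clock: 2.37
eef_pos: [506.7, -235.2, 84.6]
orientation: [3.141, -0.0, -0.131]
force: [-0.4, 0.3, -0.3]
grip_width: 63.8
grip_force: 0.0
```

Request:
move_arm(
  increments=[
    [[0, 0, 0, 0], [0, 0, 0, 0], [0, 0, 0, 0], [0, 0, 0, 0], [0, 0, 0, 0]],
  ],
)

```text
clock: 2.78
eef_pos: [506.6, -235.3, 84.5]
orientation: [3.142, 0.0, -0.131]
force: [-0.2, -0.4, -0.1]
grip_width: 30.8
grip_force: 0.0
```

Request:
move_arm(
  increments=[
    [[0, 0, 0, 0], [0, 0, 0, 0], [0, 0, 0, 0], [0, 0, 0, 0], [0, 0, 0, 0]],
  ],
)

```text
clock: 3.2
eef_pos: [506.6, -235.3, 84.5]
orientation: [3.142, 0.0, -0.131]
force: [-0.4, -0.8, 0.9]
grip_width: 10.2
grip_force: 0.0
```

The fingers closed to 10 mm with no force, so they missed the ball or it slipped out. I'll look.

Run:
```python
from station import manip
import cv2,numpy as np
s=manip.camera("side");w=manip.camera("wrist")
a=cv2.resize(s[230:380,280:430],(400,400),interpolation=cv2.INTER_CUBIC)
w=cv2.resize(w[200:450,190:440],(400,400),interpolation=cv2.INTER_CUBIC)
cv2.imwrite("pics/g2.png",np.hstack([a,w])[:,:,::-1])
```

```text
(no output)
```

View pics/g2.png

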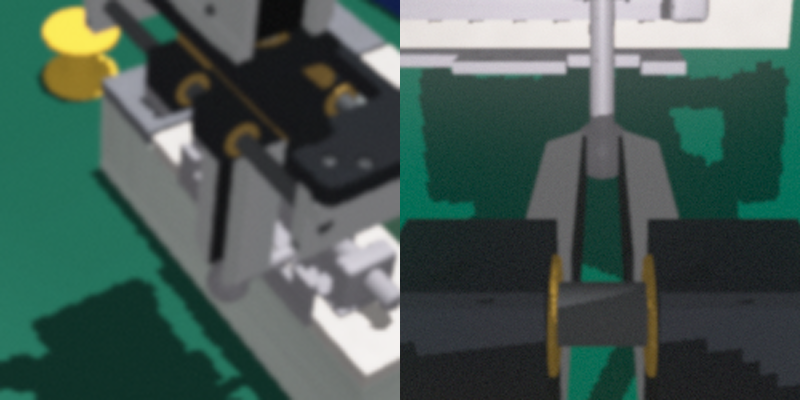

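The ball still shows at the fingertips, unmoved, with the fingers over its top. So the tips may be higher than stated. I'll check their height using the open-finger tip pixels from the side view, (346,306) and (392,358).

Run:
```python
from h import *
c=manip.get_calibration("side");f=240/np.tan(np.radians(c["fov_y"]/2))
K=np.array([[f,0,c["cx"]],[0,f,c["cy"]],[0,0,1]])
pr=lambda X:cv2.projectPoints(np.array([X],float),cv2.Rodrigues(c["R"])[0],c["t"],K,c["distortion"])[0].ravel().round(1)
for z in(65,75,85,95,105):
    print(z,pr((513.6,-183.5,z)),pr((499.8,-288.5,z)),"closed near",pr((505,-246,z)),"ball c",pr((506,-235,z)))
o=manip.observe();print(o["qpos"],o["eef_pos"],o["grip_width"])
```

```text
65 [343.5 319.2] [390.7 375.8] closed near [370.  351.4] ball c [364.7 345.6]
75 [343.8 314. ] [391.6 370.6] closed near [370.6 346.2] ball c [365.3 340.4]
85 [344.2 308.7] [392.5 365.2] closed near [371.3 340.8] ball c [365.9 335. ]
95 [344.5 303.4] [393.5 359.7] closed near [371.9 335.4] ball c [366.5 329.6]
105 [344.9 297.8] [394.4 354.1] closed near [372.6 329.8] ball c [367.1 324. ]
[-5.59291990e-01  3.34355495e-01  1.70854098e+00 -1.15202025e-04
  1.09867567e+00  1.14276202e+00] [ 506.57616855 -235.27166413   84.5018511 ] 9.724767363162277
```

The measured tips are at z≈95 when they should be at 67, so the fingers end about 27 mm short of the stated figure. I'll open and go about 25 mm lower, watching the force.

Request:
move_arm(
  increments=[
    [[0, 0, 0, 0], [0, 0, 0, 0], [0, 0, 0, 0], [0, 0, 0, 0], [0, 0, 0, 0]],
  ],
  gripper=60,
)

```text
clock: 3.72
eef_pos: [506.6, -235.3, 84.5]
orientation: [3.141, 0.0, -0.131]
force: [0.3, 0.7, -0.8]
grip_width: 39.9
grip_force: 0.0
```

Request:
move_arm(
  increments=[
    [[0, 0, 0, 0], [0, 0, 0, 0], [0, 0, 0, 0], [0, 0, -0.2, 0], [0, 0, -0.2, 0]],
  ],
)

```text
clock: 4.13
eef_pos: [506.8, -235.4, 72.3]
orientation: [3.141, -0.001, -0.131]
force: [0.3, -1.4, -0.4]
grip_width: 60.2
grip_force: 0.0
```

Request:
move_arm(
  increments=[
    [[0, 0, -0.2, 0], [0, 0, -0.2, 0], [0, 0, 0, 0], [0, 0, 0, 0]],
  ],
)

```text
clock: 4.47
eef_pos: [506.2, -235.0, 59.7]
orientation: [-3.141, 0.001, -0.131]
force: [-0.1, 0.4, -0.0]
grip_width: 60.0
grip_force: 0.0
```

Run:
```python
from station import manip
import cv2,numpy as np
s=manip.camera("side");w=manip.camera("scene")
a=cv2.resize(s[230:380,280:430],(400,400),interpolation=cv2.INTER_CUBIC)
w=cv2.resize(w[180:300,150:270],(400,400),interpolation=cv2.INTER_CUBIC)
cv2.imwrite("pics/g3.png",np.hstack([a,w])[:,:,::-1])
```

```text
(no output)
```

View pics/g3.png

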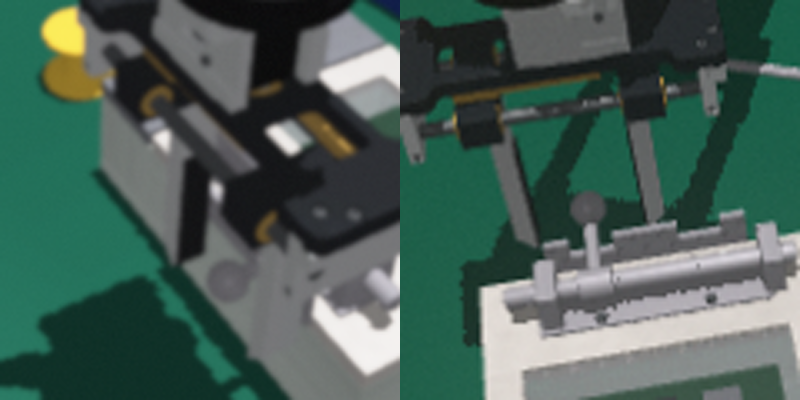

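The side and scene crops show the ball at side crop (230,282), now between the fingers and above their tips. I'll close again.

Request:
move_arm(
  increments=[
    [[0, 0, 0, 0], [0, 0, 0, 0], [0, 0, 0, 0], [0, 0, 0, 0], [0, 0, 0, 0]],
  ],
  gripper=10,
  squeeze=20,
)

```text
clock: 4.98
eef_pos: [506.7, -235.3, 60.6]
orientation: [3.141, -0.0, -0.131]
force: [0.0, 0.7, 0.6]
grip_width: 30.3
grip_force: 0.0
```

Request:
move_arm(
  increments=[
    [[0, 0, 0, 0], [0, 0, 0, 0], [0, 0, 0, 0], [0, 0, 0, 0]],
  ],
)

```text
clock: 5.32
eef_pos: [506.6, -235.2, 60.5]
orientation: [-3.142, -0.0, -0.131]
force: [0.3, 1.0, 0.2]
grip_width: 18.7
grip_force: 20.0
```

Gripped: 18.7 mm opening at 20 N. Next I'll lift along the arc to about 32°.

Request:
move_arm(
  increments=[
    [[0.02, 0, 0.28, 0], [0.06, -0.01, 0.27, 0], [0.1, -0.01, 0.26, 0], [0.13, -0.02, 0.25, 0], [0, 0, 0, 0]],
  ],
)

```text
clock: 5.73
eef_pos: [516.5, -236.7, 94.3]
orientation: [3.141, -0.001, -0.131]
force: [-1.9, 0.5, 0.3]
grip_width: 18.8
grip_force: 20.0
```

Request:
move_arm(
  increments=[
    [[0, 0, 0, 0], [0, 0, 0, 0]],
  ],
)

```text
clock: 5.9
eef_pos: [515.3, -236.5, 92.4]
orientation: [3.141, 0.001, -0.131]
force: [-2.2, 0.3, 0.8]
grip_width: 18.7
grip_force: 20.0
```

Lifted 32 mm and still gripped. Next I'll slide about 58.5 mm along the bolt.

Request:
move_arm(
  increments=[
    [[0.03, 0.2, 0, 0], [0.05, 0.4, 0, 0], [0.06, 0.5, 0, 0], [0.06, 0.5, 0, 0], [0.05, 0.34, 0, 0]],
  ],
)

```text
clock: 6.32
eef_pos: [523.1, -176.4, 92.0]
orientation: [-3.141, 0.001, -0.131]
force: [-2.0, -0.9, 0.7]
grip_width: 18.6
grip_force: 20.0
```

Request:
move_arm(
  increments=[
    [[0, 0, 0, 0], [0, 0, 0, 0], [0, 0, 0, 0]],
  ],
)

```text
clock: 6.57
eef_pos: [523.0, -177.6, 92.1]
orientation: [-3.141, 0.001, -0.131]
force: [-3.2, 2.1, 1.4]
grip_width: 18.5
grip_force: 20.0
```

Run:
```python
from station import manip
import cv2,numpy as np
w=manip.camera("wrist");s=manip.camera("scene")
w=cv2.resize(w[100:400,100:500],(480,360))
s=cv2.resize(s[190:310,160:280],(320,320));s=np.vstack([s,np.zeros((40,320,3),np.uint8)])
cv2.imwrite("pics/g4.png",np.hstack([w,s])[:,:,::-1])
```

```text
(no output)
```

View pics/g4.png

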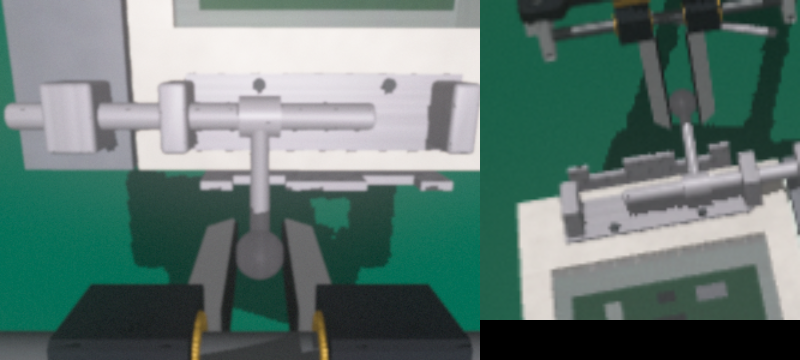

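The wrist view shows the bolt through the keeper. The bar, at column 260, sits over the locked notch at about 234–284. I'll lower it along the arc, then release.

Request:
move_arm(
  increments=[
    [[-0.13, 0.02, -0.25, 0], [-0.1, 0.01, -0.26, 0], [-0.06, 0.01, -0.27, 0], [-0.02, 0, -0.26, 0], [0, 0, 0, 0]],
  ],
)

```text
clock: 7.08
eef_pos: [515.0, -177.8, 60.2]
orientation: [3.141, -0.002, -0.132]
force: [0.7, 0.2, 2.4]
grip_width: 18.6
grip_force: 20.0
```

Request:
move_arm(
  increments=[
    [[0, 0, 0, 0], [0, 0, 0, 0]],
  ],
)

```text
clock: 7.25
eef_pos: [515.0, -177.7, 61.0]
orientation: [3.141, -0.002, -0.131]
force: [1.3, 0.0, -0.3]
grip_width: 18.6
grip_force: 20.0
```

Request:
move_arm(
  increments=[
    [[0, 0, 0, 0], [0, 0, 0, 0], [0, 0, 0, 0], [0, 0, 0, 0], [0, 0, 0, 0]],
  ],
  gripper=70,
)

```text
clock: 7.67
eef_pos: [513.9, -177.0, 61.0]
orientation: [3.142, 0.0, -0.131]
force: [-0.3, 0.8, -1.1]
grip_width: 48.4
grip_force: 0.0
```

Request:
move_arm(
  increments=[
    [[0, 0, 0, 0], [0, 0, 0, 0], [0, 0, 0, 0], [-0.1, 0, 0.5, 0], [-0.1, 0, 0.8, 0]],
  ],
)

```text
clock: 8.08
eef_pos: [506.0, -176.1, 98.2]
orientation: [-3.14, 0.006, -0.131]
force: [-0.9, 0.5, -0.1]
grip_width: 69.9
grip_force: 0.0
```

Request:
move_arm(
  increments=[
    [[-0.3, 0, 0.9, 0], [-0.3, 0, 0.9, 0], [-0.3, 0, 0.9, 0], [-0.3, 0, 0.9, 0], [0, 0, 0, 0]],
  ],
)

```text
clock: 8.5
eef_pos: [473.6, -178.5, 213.6]
orientation: [3.138, -0.009, -0.132]
force: [-0.4, -0.5, 0.6]
grip_width: 69.7
grip_force: 0.0
```

Run:
```python
from station import manip
import cv2,numpy as np
w=manip.camera("scene");s=manip.camera("side")
cv2.imwrite("pics/g5.png",np.hstack([cv2.resize(w[220:320,160:260],(400,400),interpolation=cv2.INTER_CUBIC),cv2.resize(s[260:380,290:410],(400,400),interpolation=cv2.INTER_CUBIC)])[:,:,::-1])
```

```text
(no output)
```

View pics/g5.png

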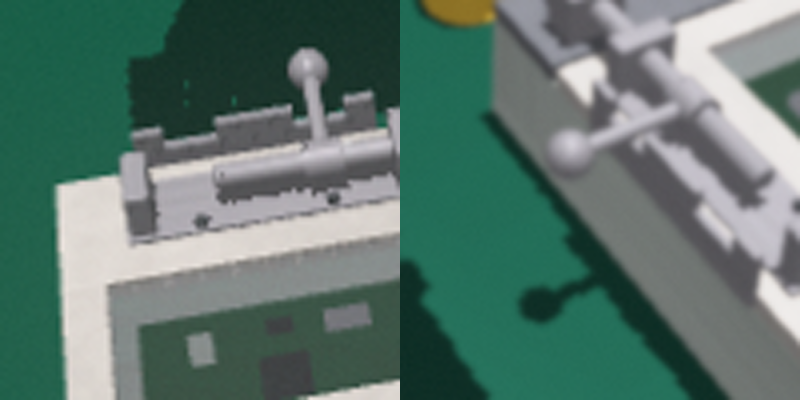

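The left crop has the ball at (307,68) and the right crop at (570,153), and the handle lies in the locked notch. I'll check the ball's height by triangulating, then hand in.

Run:
```python
from h import *
p,r=tri(np.array((307.5,68.5))/4-.5+[160,220],np.array((170.5,153.5))*.3-.5+[290,260])
d=p-[506,-235.3,86];print(p,r,"along",d@[.131,.991,0])
if abs(p[2]-86)<4 and 50<d@[.131,.991,0]<66: print(manip.sign_off())
```

```text
[ 513.02860531 -177.68184519   85.932513  ] [1.16215834] along 58.020338715386394
the job is handed in; nothing more can be done
None
```

The larger box is locked and the job is handed in: its bolt is across in the keeper and the handle lies level in the locked notch, ball measured at 86 mm up and 58 mm along from its start, and the smaller box's bolt was not touched.

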